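# Put the swapped tea glasses back on their own saucers

### The job

The four tea glasses on the tray have been set down on one another's saucers. Exchange them, parking a glass on any clear patch when its saucer is still taken, until each glass stands upright in the middle of the saucer of its own colour. Set every glass down without dropping or tipping it, and leave the saucers, the teapot and the sugar bowl where they stand.

Things in the scene. Friction and masses are not known exactly. Their poses are not given: they have to be found in the camera images.
- glass_green: The green tea glass: an open, ribbed, slightly tapered tumbler of green glass with two gilt bands near the rim, 88 mm high, 59 mm across at the rim and 44 mm at the foot (about 54 mm across at 58 mm above the foot), wall 3 mm, about 130 g. Origin at the centre of its foot (underside); z points up to the rim. At the start it stands upright on a saucer of another colour.
- glass_amber: The amber tea glass: an open, ribbed, slightly tapered tumbler of amber glass with two gilt bands near the rim, 88 mm high, 59 mm across at the rim and 44 mm at the foot (about 54 mm across at 58 mm above the foot), wall 3 mm, about 130 g. Origin at the centre of its foot (underside); z points up to the rim. At the start it stands upright on a saucer of another colour.
- glass_blue: The blue tea glass: an open, ribbed, slightly tapered tumbler of blue glass with two gilt bands near the rim, 88 mm high, 59 mm across at the rim and 44 mm at the foot (about 54 mm across at 58 mm above the foot), wall 3 mm, about 130 g. Origin at the centre of its foot (underside); z points up to the rim. At the start it stands upright on a saucer of another colour.
- glass_red: The red tea glass: an open, ribbed, slightly tapered tumbler of red glass with two gilt bands near the rim, 88 mm high, 59 mm across at the rim and 44 mm at the foot (about 54 mm across at 58 mm above the foot), wall 3 mm, about 130 g. Origin at the centre of its foot (underside); z points up to the rim. At the start it stands upright on a saucer of another colour.
- saucer_green: The green saucer: a loose glazed green dish with a gilt edge, 110 mm across, 13 mm high at the edge, about 160 g; its flat floor, 80 mm across, lies 5 mm above its underside, so a glass standing on it has its origin 5 mm above the saucer's. Origin at the centre of its underside; z up. It stands on the flat floor of a big round steel tray, 4 mm above the bench.
- saucer_amber: The amber saucer: a loose glazed amber dish with a gilt edge, 110 mm across, 13 mm high at the edge, about 160 g; its flat floor, 80 mm across, lies 5 mm above its underside, so a glass standing on it has its origin 5 mm above the saucer's. Origin at the centre of its underside; z up. It stands on the flat floor of a big round steel tray, 4 mm above the bench.
- saucer_blue: The blue saucer: a loose glazed blue dish with a gilt edge, 110 mm across, 13 mm high at the edge, about 160 g; its flat floor, 80 mm across, lies 5 mm above its underside, so a glass standing on it has its origin 5 mm above the saucer's. Origin at the centre of its underside; z up. It stands on the flat floor of a big round steel tray, 4 mm above the bench.
- saucer_red: The red saucer: a loose glazed red dish with a gilt edge, 110 mm across, 13 mm high at the edge, about 160 g; its flat floor, 80 mm across, lies 5 mm above its underside, so a glass standing on it has its origin 5 mm above the saucer's. Origin at the centre of its underside; z up. It stands on the flat floor of a big round steel tray, 4 mm above the bench.
- teapot: Aluminium teapot, 176 mm high, body 110 mm across, spout (tip 136 mm up) reaching 114 mm along its own +y, handle (126 mm up) reaching 92 mm along -y, 420 g. Origin: centre of its underside, z up. Bystander, at the far left or far right of the tray; at the other far side, level with it, stands a low wooden box, lid half open (125 mm wide, under 140 mm high, not listed).
- sugar_bowl: Closed white ceramic sugar bowl, 92 mm across, 102 mm high with its knob, 280 g. Origin: centre of its underside, z up. Bystander among the saucers. All listed things stand on one flat, round, fixed steel tray (floor 4 mm above the bench, flat to 280 mm from its middle), so any clear patch between them is tray floor; a glass parked there has its origin at z = 4 mm.
There are look-alikes about, which are no part of the job. Of the things that look like the saucer_green, the largest one is meant.

How it is judged:
At the end, for the whole second after the job is handed in: Each of the four glasses stands upright (within about 4.5 degrees), released and at rest on the floor of the saucer of its own colour, its centre within 12 mm of the saucer's centre; the saucers lie flat (horizontal distance between glass_green and saucer_green below 0.012 m and z of glass_green in the frame of saucer_green between 0.002 and 0.008 m and angle between each of glass_green, glass_amber, glass_blue, glass_red's own z axis and vertical below 0.08 rad and angle between each of saucer_green, saucer_amber, saucer_blue, saucer_red's own z axis and vertical below 0.06 rad and linear speed of each of glass_green, saucer_green, glass_amber, saucer_amber, glass_blue, saucer_blue, glass_red, saucer_red below 0.02 m/s and angular speed of each of glass_green, glass_amber, glass_blue, glass_red below 0.2 rad/s and horizontal distance between glass_amber and saucer_amber below 0.012 m and z of glass_amber in the frame of saucer_amber between 0.002 and 0.008 m and horizontal distance between glass_blue and saucer_blue below 0.012 m and z of glass_blue in the frame of saucer_blue between 0.002 and 0.008 m and horizontal distance between glass_red and saucer_red below 0.012 m and z of glass_red in the frame of saucer_red between 0.002 and 0.008 m); the robot touches nothing.
It fails at once if A glass was dropped, thrown or knocked (it moved faster than 0.5 m/s while the fingers were not holding it) ((linear speed of glass_green above 0.5 m/s and contact force between glass_green and the fingers below 0.05 N) or (linear speed of glass_amber above 0.5 m/s and contact force between glass_amber and the fingers below 0.05 N) or (linear speed of glass_blue above 0.5 m/s and contact force between glass_blue and the fingers below 0.05 N) or (linear speed of glass_red above 0.5 m/s and contact force between glass_red and the fingers below 0.05 N)).
It fails at once if A glass was tipped by more than 40 degrees (angle between any of glass_green, glass_amber, glass_blue, glass_red's own z axis and vertical above 0.7 rad).
It fails at once if A saucer was shifted by more than 20 mm (distance of any of saucer_green, saucer_amber, saucer_blue, saucer_red from where it was at the start of the episode above 0.02 m).
It fails at once if The teapot or the sugar bowl was shifted by more than 20 mm (distance of any of teapot, sugar_bowl from where it was at the start of the episode above 0.02 m).
It also fails if it takes over 136 s, if anything falls off the work surface, if the arm or the gripper's body presses on something with over 40 N, if the wrist force passes 120 N, or if a joint passes its speed limit or range.

### The arm

A 6-joint arm with a two-finger parallel gripper is mounted at the origin on the work surface. World frame = base frame: x ahead of the robot, y to its left, z up, the work surface at z = 0. Lengths are in m, angles in rad, forces in N, time in s.
With the tool pointing down it reaches from about 0.3 to 0.775 m from the base axis. Payload 14.6 kg.
Tool frame: the origin (TCP) lies midway between the tips of the shut fingers; the grasp point (between the pads) lies 19 mm behind it (ctrl.grip_depth is the distance from the TCP to the grasp point, in m); z points along the fingers, x is the direction in which the jaws open and shut, and the axes are right-handed (so a half turn about z gives the same grasp; the last joint's range is limited). The gripper opens to 94 mm and grips with 3 to 60 N. Pads are 16 mm wide; open, the fingers measure 119 mm over their backs; the gripper's body (75 mm by 177 mm) begins 78 mm behind the grasp point.
Start: joints at [1.246, 0.3, 1.521, -0, 1.321, -0.067], TCP at [0.14, 0.532, 0.205] pointing down, gripper open.
Joint ranges: [-3.03, 3.03], [-0.79, 2.21], [0.23, 2.52], [-1.04, 4.18], [0, 3.07], [-2.55, 2.55]. Speed limits (rad/s): [2.22, 2.22, 2.57, 3.14, 3.14, 3.14].

### API

Orientations are given as [roll, pitch, yaw] about the fixed x, y, z axes, in that order (R = Rz(yaw) Ry(pitch) Rx(roll)).
In Python, from station import ctrl gives the robot as it stands.
- The arm moves only by the tool play_rows, never from a script. Its argument "steps" is a list that holds one entry, the list of rows, each a list of 7 numbers: the shift along the tool's x, y, z in cm, then the turn, a rotation vector about the tool's x, y, z in rad, then the opening, from 0 (shut) to 1 (fully open). In form: [[[x, y, z, ax, ay, az, hand], ...]]. A call has 1 to 20 rows; each row is the pose to reach, as a shift and turn from the pose measured when the call began, along the tool's axes at that moment; what a row does not reach only later rows make up. A row lasts 1/12 s, in which the tool goes at most 41.7 mm and 7.16 degrees, less where a joint would pass 70% of its speed; a pose out of reach is approached as far as the arm can. A call with a gripper value outside its range is refused whole. The fingers move at their own pace and stop on an object; "force" is the grip in N (left out, the last holds). Time passes only in rows, so rows that repeat a pose let the fingers close. It gives the time, the measured TCP pose, the force and the opening at its end, in the units of the state.
- ctrl.get_obs(): the state, without advancing time (a new reading comes with each control period).
- ctrl.camera(name): name is "scene" or "side" or "wrist"; returns a dict with "frame" (480x640x3 uint8, blue, green, red), "fovy" (degrees; the focal length in pixels is half the picture's height over the tangent of half this angle, whatever the lens; pixels are square), "cx", "cy" (the principal point, pixels), "world_to_cam" (4x4, takes a point from world to camera coordinates). Camera axes: x right, y up, looking along -z (the intrinsics and any distortion apply to the point x, -y, -z); pixel columns grow to the right and rows downward; lengths in m; the calibration is good to about 2 mm. The wrist camera is an equidistant fisheye: a pixel r from the principal point sees the ray r / f radians off the axis. A picture is of the moment at which its call begins. There is no depth.
- ctrl.hand_in(): hands the job in, once; it reports no verdict.
The state is a dict: "time_s": time; "qpos": joint angles; "joint_vel": joint speeds; "tau": joint torques, N m; "ee_pos": TCP position; "eef_rot": TCP orientation; "force": force on the tool from outside, world axes, zero at the start; "moment": the same for the moment, N m; "grip_width": finger opening in m.
Only numpy, scipy, OpenCV 4.12 (cv2) and the standard library are available. Lean on these libraries where they do the work, as an engineer would, in place of code of your own. Each camera call takes 0.05 s, during which the arm holds its last target. There are 200 camera calls.

## Working session

There is one attempt and no reset: what is moved stays moved. The work goes in short steps, Python scripts to look and compute and a tool call to move; the robot and the scene stay as the last step left them, time stands still between calls to the robot, and variables do not carry over. Pictures are saved under pics/ and viewed, about 12 in all and at most 16, crops included, and the job is handed in when it is done.

Besides the shell and the picture viewer there is one more tool, called after ">>>" as a command line: name --argument value ..., lists and objects as JSON in quotes. play_rows: Moves the arm, as the interface text tells. Its arguments: {"type":"object","properties":{"steps":{"type":"array"},"force":{"type":"number"}},"required":["steps"]}

```bash
mkdir -p pics; ls; python3 - <<'E'
from station import ctrl
import cv2,numpy as np
o=ctrl.get_obs();print(o['time_s'],o['ee_pos'],o['eef_rot'],o['grip_width'],ctrl.grip_depth)
for n in ['scene','side','wrist']:
    c=ctrl.camera(n);np.save(f'pics/{n}0.npy',c,allow_pickle=True);cv2.imwrite(f'pics/{n}0.png',c['frame'])
    print(n,c['fovy'],c['cx'],c['cy'],{k for k in c},np.linalg.inv(c['world_to_cam']).round(3).tolist())
E
```

```text
pics
0.0 [0.14015009 0.5315666  0.20487521] [-3.14155217e+00  1.16819963e-03  1.31298111e+00] 0.09454448852953103 0.0188
scene 42.27666089446337 314.05806035696406 235.17960901820956 {'frame', 'world_to_cam', 'cx', 'fovy', 'cy'} [[-0.356, -0.765, 0.536, 1.207], [0.935, -0.284, 0.214, 0.353], [-0.012, 0.577, 0.816, 1.119], [0.0, 0.0, 0.0, 1.0]]
side 42.78001424063563 322.4691155870943 240.9914424773368 {'frame', 'world_to_cam', 'cx', 'fovy', 'cy'} [[0.962, 0.182, -0.202, 0.246], [-0.271, 0.586, -0.764, -0.851], [-0.02, 0.79, 0.613, 0.793], [0.0, 0.0, 0.0, 1.0]]
wrist 65.70646984690485 324.3352667371345 234.56741405979378 {'frame', 'world_to_cam', 'cx', 'fovy', 'cy'} [[0.255, -0.931, -0.26, 0.065], [0.967, 0.245, 0.07, 0.55], [-0.001, -0.269, 0.963, 0.385], [0.0, 0.0, 0.0, 1.0]]
```

View pics/scene0.png

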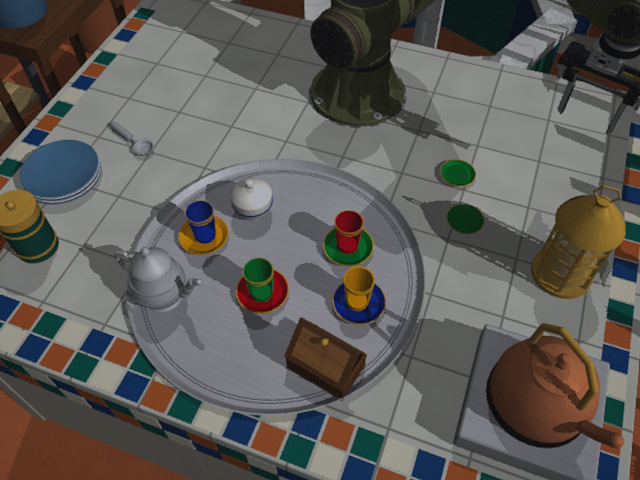

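View pics/side0.png

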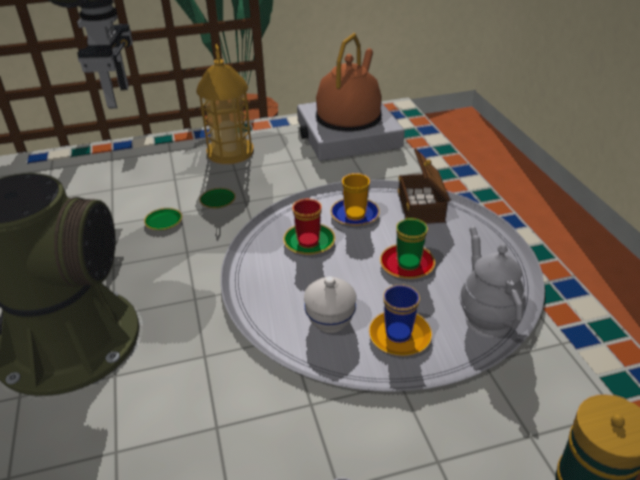

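```bash
cat > h.py <<'E'
import cv2,numpy as np
from scipy.optimize import least_squares
HUE={'red':[(0,6),(172,180)],'amber':[(14,28)],'green':[(45,80)],'blue':[(105,130)]}
def mask(fr,col,smin=150,vmin=45):
    h=cv2.cvtColor(fr,cv2.COLOR_BGR2HSV);m=np.zeros(fr.shape[:2],np.uint8)
    for a,b in HUE[col]: m|=cv2.inRange(h,(a,smin,vmin),(b,255,255))
    return m
def cast(c,px,z):
    px=np.atleast_2d(px).astype(float);f=240/np.tan(np.radians(c['fovy'])/2)
    d=np.c_[(px[:,0]-c['cx'])/f,-(px[:,1]-c['cy'])/f,-np.ones(len(px))]
    T=np.linalg.inv(c['world_to_cam']);d=d@T[:3,:3].T
    return (T[:3,3]+d*((z-T[2,3])/d[:,2])[:,None])[:,:2]
def proj(c,p):
    f=240/np.tan(np.radians(c['fovy'])/2);q=c['world_to_cam']@np.r_[p,1]
    return np.array([c['cx']+f*q[0]/-q[2],c['cy']-f*q[1]/-q[2]])
def blobs(c,col,amin=60):
    n,l,s,ce=cv2.connectedComponentsWithStats(mask(c['frame'],col))
    return [(i,s[i].tolist(),ce[i].round().tolist()) for i in range(1,n) if s[i,4]>=amin],l
def circ(P,r=None):
    x0=P.mean(0)
    f=(lambda v:np.hypot(*(P-v[:2]).T)-r) if r else (lambda v:np.hypot(*(P-v[:2]).T)-v[2])
    s=least_squares(f,x0 if r else [*x0,.05],loss='soft_l1',f_scale=.0015)
    return s.x,np.sqrt(np.mean(s.fun**2))
def load(n): return np.load(f'pics/{n}.npy',allow_pickle=True).item()
E
python3 - <<'E'
from h import *
for n in ['scene','side']:
    c=load(n+'0')
    for col in HUE:
        for i,s,ce in blobs(c,col)[0]: 
            x=cast(c,ce,.02)[0]
            if .2<x[0]<.9 and abs(x[1])<.6: print(n,col,i,s,ce,x.round(3))
a=load('scene0')['frame'][170:340,165:405];b=load('side0')['frame'][160:370,270:450]
a=cv2.resize(a,None,fx=1.7,fy=1.7,interpolation=2);b=cv2.resize(b,None,fx=2,fy=2,interpolation=2)
H=max(a.shape[0],b.shape[0]);o=np.zeros((H,a.shape[1]+b.shape[1],3),np.uint8);o[:a.shape[0],:a.shape[1]]=a;o[:b.shape[0],a.shape[1]:]=b
cv2.imwrite('pics/crop1.png',o);print(o.shape)
E
```

```text
scene red 21 [336, 211, 26, 21, 442] [348.0, 221.0] [0.424 0.121]
scene red 22 [336, 231, 25, 23, 352] [347.0, 243.0] [0.48  0.138]
scene red 24 [237, 271, 50, 41, 880] [263.0, 295.0] [0.661 0.02 ]
scene amber 166 [0, 190, 41, 43, 1388] [17.0, 211.0] [ 0.655 -0.585]
scene amber 173 [0, 212, 45, 28, 125] [26.0, 231.0] [ 0.695 -0.532]
scene amber 175 [179, 216, 49, 39, 901] [203.0, 238.0] [ 0.576 -0.158]
scene amber 181 [335, 223, 34, 14, 87] [351.0, 232.0] [0.45  0.137]
scene amber 188 [17, 235, 40, 24, 108] [40.0, 251.0] [ 0.729 -0.472]
scene amber 211 [344, 267, 31, 44, 1045] [358.0, 287.0] [0.575 0.195]
scene amber 268 [293, 335, 22, 27, 138] [303.0, 349.0] [0.743 0.14 ]
scene amber 278 [319, 338, 31, 31, 210] [333.0, 350.0] [0.725 0.194]
scene amber 313 [309, 358, 31, 24, 158] [325.0, 367.0] [0.763 0.192]
scene green 1 [441, 160, 34, 25, 652] [458.0, 172.0] [0.2   0.315]
scene green 2 [450, 205, 26, 9, 111] [463.0, 208.0] [0.3   0.349]
scene green 42 [324, 230, 48, 35, 807] [348.0, 249.0] [0.494 0.145]
scene green 44 [244, 258, 28, 24, 477] [256.0, 270.0] [ 0.611 -0.018]
scene gre
[... 1236 characters left out ...]
412.0, 227.0] [0.695 0.103]
side green 4 [285, 227, 48, 26, 485] [310.0, 241.0] [0.477 0.12 ]
side green 5 [398, 239, 26, 30, 562] [409.0, 253.0] [0.656 0.023]
side blue 3 [419, 127, 17, 7, 78] [427.0, 130.0] [0.898 0.494]
side blue 6 [420, 149, 15, 7, 70] [427.0, 152.0] [0.851 0.386]
side blue 8 [454, 166, 20, 10, 128] [464.0, 171.0] [0.899 0.275]
side blue 10 [333, 202, 44, 21, 336] [354.0, 213.0] [0.594 0.188]
side blue 13 [386, 287, 31, 20, 469] [401.0, 296.0] [ 0.595 -0.089]
side blue 14 [386, 311, 29, 30, 615] [399.0, 326.0] [ 0.563 -0.159]
side blue 15 [563, 325, 35, 23, 458] [580.0, 336.0] [ 0.847 -0.27 ]
side blue 16 [631, 369, 9, 13, 66] [636.0, 373.0] [ 0.885 -0.365]
(420, 768, 3)
```

View pics/crop1.png

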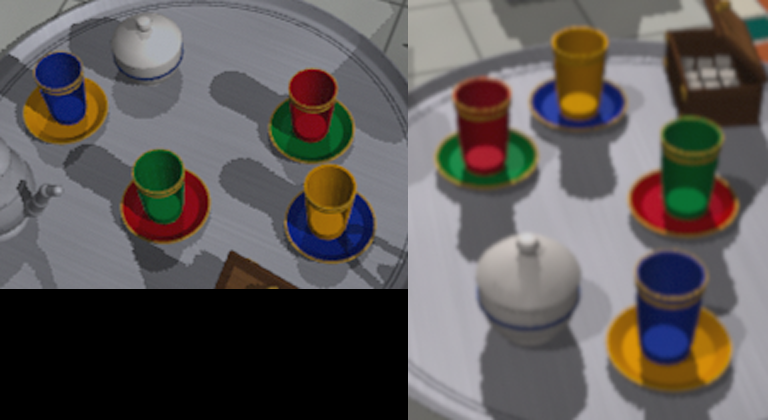

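View pics/wrist0.png

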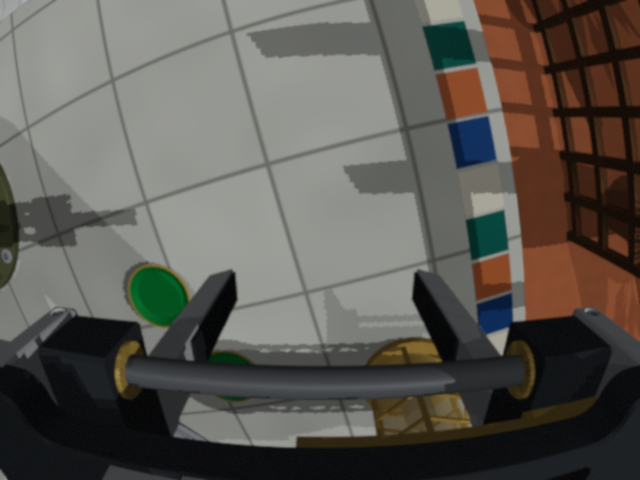

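```bash
cat >> h.py <<'E'
def saucer(cams,col,guess,zr=.017):
    out=[]
    for c in cams:
        m=mask(c['frame'],col);g=proj(c,[*guess,.012]);r=np.zeros_like(m);cv2.circle(r,(int(g[0]),int(g[1])),34,255,-1);m&=r
        n,l,s,_=cv2.connectedComponentsWithStats(m);k=1+np.argmax(s[1:,4])
        ct=cv2.findContours((l==k).astype(np.uint8),0,1)[0][0];P=cast(c,cv2.convexHull(ct)[:,0],zr)
        out.append(P)
    return [circ(P) for P in out]+[circ(np.vstack(out))]
def rim(cams,col,guess,zr=.097):
    out=[]
    for c in cams:
        m=mask(c['frame'],col);g=proj(c,[*guess,zr]);r=np.zeros_like(m);cv2.circle(r,(int(g[0]),int(g[1])),20,255,-1);m&=r
        n,l,s,_=cv2.connectedComponentsWithStats(m);k=1+np.argmax(s[1:,4])
        ct=cv2.findContours((l==k).astype(np.uint8),0,1)[0][0][:,0];y0=ct[:,1].min()
        out.append(cast(c,ct[ct[:,1]<=y0+8],zr))
    return [circ(P,.0295) for P in out]+[circ(np.vstack(out),.0295)]
E
python3 - <<'E'
from h import *
C=[load('scene0'),load('side0')]
S={'green':(.483,.138),'red':(.645,.007),'amber':(.565,-.165),'blue':(.605,.203)}
G={'red':'green','green':'red','amber':'blue','blue':'amber'}
for k,g in S.items():
    for v,e in saucer(C,k,g): print('saucer',k,v.round(4),round(e*1e3,2))
for k,s in G.items():
    for v,e in rim(C,k,S[s]): print('glass',k,v.round(4),round(e*1e3,2))
# bystanders: sugar bowl & box & teapot rough
print('sugar',cast(C[0],[252,212],.004),cast(C[1],[329,322],.004),'pot',cast(C[0],[157,305],.004),'box',cast(C[0],[[287,355],[340,395],[363,375],[305,320]],.03))
E
```

```text
saucer green [0.4804 0.1402 0.0507] 0.35
saucer green [0.4779 0.1351 0.0481] 1.05
saucer green [0.4797 0.1394 0.0505] 2.45
saucer red [0.6475 0.0115 0.0506] 0.28
saucer red [0.6457 0.008  0.0489] 0.93
saucer red [0.647  0.0107 0.0504] 1.82
saucer amber [ 0.5637 -0.165   0.0535] 0.73
saucer amber [ 0.5609 -0.1699  0.0529] 0.74
saucer amber [ 0.5623 -0.1675  0.054 ] 1.89
saucer blue [0.6024 0.2056 0.0502] 0.42
saucer blue [0.6002 0.2015 0.0465] 1.26
saucer blue [0.6023 0.2053 0.0495] 2.57
glass red [0.4819 0.1398] 1.02
glass red [0.4733 0.1284] 2.07
glass red [0.48   0.1322] 5.31
glass green [0.6549 0.0115] 2.32
glass green [ 6.466e-01 -5.000e-04] 2.65
glass green [0.6515 0.0016] 5.56
glass amber [0.6039 0.2024] 0.6
glass amber [0.5987 0.1945] 0.82
glass amber [0.6014 0.1971] 3.45
glass blue [ 0.5656 -0.1601] 1.32
glass blue [ 0.5574 -0.173 ] 1.32
glass blue [ 0.5615 -0.1716] 5.97
sugar [[ 0.4637022  -0.09423942]] [[ 0.4535284  -0.09925024]] pot [[ 0.75005513 -0.17862274]] box [[0.76921596 0.11788488]
 [0.80792326 0.23782303]
 [0.75677213 0.264892  ]
 [0.68840487 0.12290151]]
```

Three saucer-like green things: (458,173) and (465,218), both small and off the tray, and (348,245), the largest, on the tray under the red glass. The crop confirms (348,245) is the one meant. Red and green are swapped, and so are amber and blue. The park spot is about (0.53, 0.015), more than 110 mm from everything else.

>>> play_rows --steps '[[[-7, 11, 1, 0, 0, -0.06, 1], [-15, 21, 2, 0, 0, -0.13, 1], [-22, 32, 3, 0, 0, -0.19, 1], [-29.8, 42.8, 3.5, 0, 0, -0.258, 1], [-29.8, 42.8, 3.5, 0, 0, -0.258, 1], [-29.8, 42.8, 3.5, 0, 0, -0.258, 1], [-29.8, 42.8, 3.5, 0, 0, -0.258, 1], [-29.8, 42.8, 3.5, 0, 0, -0.258, 1], [-29.8, 42.8, 3.5, 0, 0, -0.258, 1], [-29.8, 42.8, 3.5, 0, 0, -0.258, 1], [-29.8, 42.8, 3.5, 0, 0, -0.258, 1], [-29.8, 42.8, 3.5, 0, 0, -0.258, 1], [-29.8, 42.8, 3.5, 0, 0, -0.258, 1], [-29.8, 42.8, 3.5, 0, 0, -0.258, 1], [-29.8, 42.8, 3.5, 0, 0, -0.258, 1], [-29.8, 42.8, 3.5, 0, 0, -0.258, 1], [-29.8, 42.8, 3.5, 0, 0, -0.258, 1]]]' --force 20

```text
time_s: 1.57
ee_pos: [0.4775, 0.1351, 0.1704]
eef_rot: [-3.141, 0.001, 1.572]
force: [-0.2, 0.3, 0.3]
grip_width: 0.0945
```

```bash
python3 - <<'E'
from station import ctrl
import cv2,numpy as np
c=ctrl.camera('wrist');np.save('pics/w1.npy',c,allow_pickle=True);cv2.imwrite('pics/w1.png',c['frame'])
print(c['world_to_cam'].round(3).tolist())
E
```

```text
[[-0.001, 1.0, -0.001, -0.133], [-0.963, -0.002, -0.269, 0.479], [-0.269, 0.001, 0.963, -0.23], [0.0, 0.0, 0.0, 1.0]]
```

View pics/w1.png

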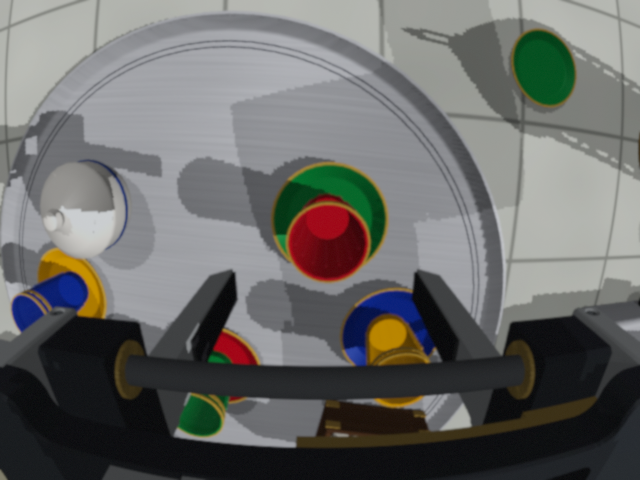

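```bash
cat >> h.py <<'E'
def wcast(c,px,z):
    px=np.atleast_2d(px).astype(float);f=240/np.tan(np.radians(c['fovy'])/2)
    u=px-[c['cx'],c['cy']];r=np.hypot(*u.T)+1e-9;t=r/f
    d=np.c_[np.sin(t)*u[:,0]/r,-np.sin(t)*u[:,1]/r,-np.cos(t)]
    T=np.linalg.inv(c['world_to_cam']);d=d@T[:3,:3].T
    return (T[:3,3]+d*((z-T[2,3])/d[:,2])[:,None])[:,:2]
def wblob(c,col,guess,z,R):
    "hull pixels of the largest colour blob whose cast lies within R of guess"
    m=mask(c['frame'],col,120,30);n,l,s,_=cv2.connectedComponentsWithStats(m);best=None
    ys,xs=np.nonzero(m);P=wcast(c,np.c_[xs,ys],z);k=np.hypot(*(P-guess).T)<R
    m2=np.zeros_like(m);m2[ys[k],xs[k]]=255
    n,l,s,_=cv2.connectedComponentsWithStats(m2);i=1+np.argmax(s[1:,4])
    ct=max(cv2.findContours((l==i).astype(np.uint8),0,1)[0],key=cv2.contourArea);return cv2.convexHull(ct)[:,0]
def wsaucer(c,col,guess): return circ(wcast(c,wblob(c,col,guess,.017,.075),.017))
def wrim(c,col,guess,zr=.097):
    h=wblob(c,col,guess,zr,.05);y=h[:,1];return circ(wcast(c,h[y>y.max()-.55*np.ptp(h[:,0])],zr))
E
python3 - <<'E'
from h import *
c=load('w1')
print(wsaucer(c,'green',(.479,.138)),wrim(c,'red',(.478,.134)))
E
```

```text
(array([0.47908607, 0.13794162, 0.05124555]), np.float64(0.0001277593062581779)) (array([0.4766366 , 0.13611957, 0.02796873]), np.float64(5.5108110291181104e-05))
```

>>> play_rows --steps '[[[0.1, -0.1, 2.5, 0, 0, 0, 1], [0.1, -0.1, 5, 0, 0, 0, 1], [0.1, -0.1, 7.5, 0, 0, 0, 1], [0.1, -0.1, 9.5, 0, 0, 0, 1], [0.1, -0.1, 11, 0, 0, 0, 1], [0.1, -0.1, 12, 0, 0, 0, 1], [0.1, -0.1, 12.2, 0, 0, 0, 1], [0.1, -0.1, 12.2, 0, 0, 0, 1], [0.1, -0.1, 12.2, 0, 0, 0, 0.6], [0.1, -0.1, 12.2, 0, 0, 0, 0.5], [0.1, -0.1, 12.2, 0, 0, 0, 0.4], [0.1, -0.1, 12.2, 0, 0, 0, 0.3], [0.1, -0.1, 12.2, 0, 0, 0, 0.3], [0.1, -0.1, 12.2, 0, 0, 0, 0.3], [0.1, -0.1, 12.2, 0, 0, 0, 0.3]]]' --force 20

```text
time_s: 2.87
ee_pos: [0.4767, 0.1362, 0.0487]
eef_rot: [3.141, 0.0, 1.572]
force: [0.6, 1.3, 2.0]
grip_width: 0.0584
```

>>> play_rows --steps '[[[0, 0, 0, 0, 0, 0, 0.3], [0, 0, -0.5, 0, 0, 0, 0.3], [0, 0, -1.5, 0, 0, 0, 0.3], [0, 0, -3, 0, 0, 0, 0.3], [0, 0, -4, 0, 0, 0, 0.3], [-1, 0.5, -4.5, 0, 0, 0, 0.3], [-3, 1.3, -4.5, 0, 0, 0, 0.3], [-5, 2.2, -4.5, 0, 0, 0, 0.3], [-7.5, 3.3, -4.5, 0, 0, 0, 0.3], [-10, 4.4, -4.5, 0, 0, 0, 0.3], [-11.5, 5, -4, 0, 0, 0, 0.3], [-12.1, 5.3, -3, 0, 0, 0, 0.3], [-12.1, 5.3, -2, 0, 0, 0, 0.3], [-12.1, 5.3, -1, 0, 0, 0, 0.3], [-12.1, 5.3, -0.5, 0, 0, 0, 0.3], [-12.1, 5.3, -0.5, 0, 0, 0, 0.3], [-12.1, 5.3, -0.5, 0, 0, 0, 0.3]]]'

```text
time_s: 4.28
ee_pos: [0.5296, 0.0161, 0.0535]
eef_rot: [-3.141, 0.0, 1.573]
force: [-0.3, 0.6, -1.2]
grip_width: 0.0584
```

```bash
python3 - <<'E'
from station import ctrl
import cv2,numpy as np
o=[]
for n in ('wrist','side'):
    c=ctrl.camera(n);np.save(f'pics/{n}2.npy',c,allow_pickle=True);o.append(c['frame'])
w=cv2.resize(o[0],(400,300));s=cv2.resize(o[1][150:390,220:540],(400,300));cv2.imwrite('pics/c2.png',np.hstack([w,s]))
print(ctrl.get_obs()['grip_width'],ctrl.get_obs()['force'])
E
```

```text
0.05823679033609611 [ 0.71538161  0.27823386 -0.67780031]
```

View pics/c2.png

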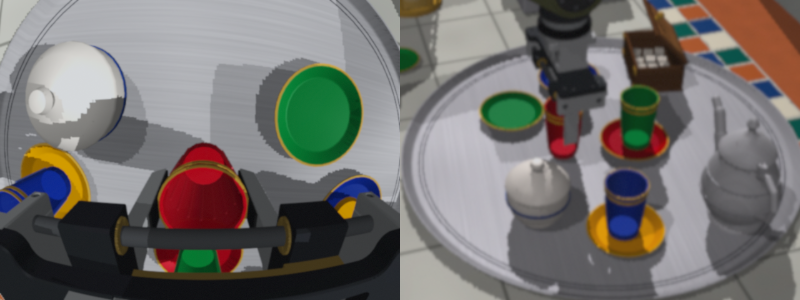

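>>> play_rows --steps '[[[0, 0, 0.4, 0, 0, 0, 0.3], [0, 0, 0.7, 0, 0, 0, 0.3], [0, 0, 0.9, 0, 0, 0, 0.3], [0, 0, 0.97, 0, 0, 0, 0.3], [0, 0, 0.97, 0, 0, 0, 0.3], [0, 0, 0.97, 0, 0, 0, 0.65], [0, 0, 0.97, 0, 0, 0, 0.75], [0, 0, 0.97, 0, 0, 0, 0.9], [0, 0, 0.97, 0, 0, 0, 1], [0, 0, 0.97, 0, 0, 0, 1], [0, 0, 0.97, 0, 0, 0, 1], [0, 0, -1, 0, 0, 0, 1], [0, 0, -4, 0, 0, 0, 1], [0, 0, -7.5, 0, 0, 0, 1], [0, 0, -10.5, 0, 0, 0, 1], [-0.3, 3, -11.6, 0, 0, 0, 1], [-0.6, 6.5, -11.6, 0, 0, 0, 1], [-0.9, 10, -11.6, 0, 0, 0, 1], [-1, 12, -11.6, 0, 0, 0, 1], [-1, 12.1, -11.6, 0, 0, 0, 1]]]'

```text
time_s: 6.05
ee_pos: [0.6531, 0.0058, 0.1692]
eef_rot: [3.141, 0.0, 1.573]
force: [-0.7, 0.3, -1.2]
grip_width: 0.094
```

```bash
cat > snap.py <<'E'
import sys
from station import ctrl
from h import *
def snap(n,tag):
    c=ctrl.camera(n);np.save(f'pics/{tag}.npy',c,allow_pickle=True);cv2.imwrite(f'pics/{tag}.png',c['frame']);return c
E
python3 - <<'E'
from snap import *
o=ctrl.get_obs();print(o['ee_pos'],o['eef_rot'],o['force'])
c=snap('wrist','w3');s=snap('scene','s3')
for f in (lambda:wsaucer(c,'red',(.6466,.0098)),lambda:wrim(c,'green',(.651,.0055)),lambda:wrim(c,'red',(.53,.016),.092),lambda:rim([s],'red',(.53,.016),.092)):
    try: print(f())
    except Exception as e: print(e)
E
```

```text
[0.65306982 0.00580755 0.16919547] [3.14093068e+00 4.18640758e-04 1.57277168e+00] [-0.74284625  0.31087537 -1.1805401 ]
(array([0.64610634, 0.00938863, 0.05096085]), np.float64(0.00015211517809727765))
(array([0.6497493 , 0.00888658, 0.02800945]), np.float64(5.7750882450157476e-05))
(array([0.53000658, 0.015742  , 0.02791367]), np.float64(6.307585285322215e-05))
[(array([0.52147603, 0.00832053]), np.float64(0.0031486992578083194)), (array([0.52147603, 0.00832053]), np.float64(0.0031486992578083194))]
```

View pics/w3.png

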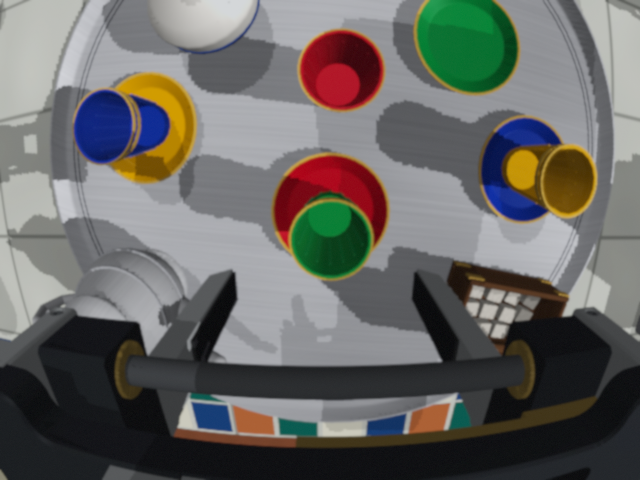

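>>> play_rows --steps '[[[0.3, -0.35, 1.5, 0, 0, 0, 1], [0.3, -0.35, 4.5, 0, 0, 0, 1], [0.3, -0.35, 7.5, 0, 0, 0, 1], [0.3, -0.35, 9.5, 0, 0, 0, 1], [0.3, -0.35, 11, 0, 0, 0, 1], [0.3, -0.35, 11.8, 0, 0, 0, 1], [0.3, -0.35, 12.05, 0, 0, 0, 1], [0.3, -0.35, 12.05, 0, 0, 0, 1], [0.3, -0.35, 12.05, 0, 0, 0, 0.6], [0.3, -0.35, 12.05, 0, 0, 0, 0.5], [0.3, -0.35, 12.05, 0, 0, 0, 0.4], [0.3, -0.35, 12.05, 0, 0, 0, 0.3], [0.3, -0.35, 12.05, 0, 0, 0, 0.3], [0.3, -0.35, 12.05, 0, 0, 0, 0.3], [0.3, -0.35, 12.05, 0, 0, 0, 0.3]]]' --force 20

```text
time_s: 7.4
ee_pos: [0.6473, 0.0092, 0.0492]
eef_rot: [3.141, 0.0, 1.573]
force: [0.1, 1.9, 2.4]
grip_width: 0.0584
```

>>> play_rows --steps '[[[0, 0, -0.5, 0, 0, 0, 0.3], [0, 0, -1.5, 0, 0, 0, 0.3], [0, 0, -3.5, 0, 0, 0, 0.3], [0, 0, -6, 0, 0, 0, 0.3], [0, 0, -8.5, 0, 0, 0, 0.3], [0, 0, -10.5, 0, 0, 0, 0.3], [1, -1.4, -11, 0, 0, 0, 0.3], [3, -4, -11, 0, 0, 0, 0.3], [5, -6.7, -11, 0, 0, 0, 0.3], [7, -9.3, -11, 0, 0, 0, 0.3], [9, -12, -11, 0, 0, 0, 0.3], [11, -14.6, -11, 0, 0, 0, 0.3], [12.3, -16.3, -11, 0, 0, 0, 0.3], [12.87, -17.06, -10, 0, 0, 0, 0.3], [12.87, -17.06, -8, 0, 0, 0, 0.3], [12.87, -17.06, -5.5, 0, 0, 0, 0.3], [12.87, -17.06, -3, 0, 0, 0, 0.3], [12.87, -17.06, -1.5, 0, 0, 0, 0.3], [12.87, -17.06, -1, 0, 0, 0, 0.3], [12.87, -17.06, -1, 0, 0, 0, 0.3]]]'

```text
time_s: 9.07
ee_pos: [0.4762, 0.1374, 0.0589]
eef_rot: [-3.141, 0.0, 1.573]
force: [0.2, -1.1, -2.1]
grip_width: 0.0583
```

```bash
python3 - <<'E'
from snap import *
o=ctrl.get_obs();print(o['ee_pos'],o['eef_rot'],o['grip_width'],o['force'])
c=snap('wrist','w4');zr=.009+.088+o['ee_pos'][2]-.0492
print(zr,wrim(c,'green',(.479,.138),zr),wsaucer(c,'green',(.479,.138)))
E
```

```text
[0.47618471 0.13743501 0.05887907] [-3.14059076e+00  4.93030100e-04  1.57312209e+00] 0.05834883262383529 [ 0.19461151 -1.10851378 -2.08887275]
0.10667906617884435 (array([0.47797635, 0.13599446, 0.02852247]), np.float64(0.0028465362068614414)) (array([0.47830824, 0.1381929 , 0.05110744]), np.float64(0.002822475092828636))
```

>>> play_rows --steps '[[[0, 0, 0.4, 0, 0, 0, 0.3], [0, 0, 0.7, 0, 0, 0, 0.3], [0, 0, 0.9, 0, 0, 0, 0.3], [0, 0, 0.98, 0, 0, 0, 0.3], [0, 0, 0.98, 0, 0, 0, 0.3], [0, 0, 0.98, 0, 0, 0, 0.65], [0, 0, 0.98, 0, 0, 0, 0.75], [0, 0, 0.98, 0, 0, 0, 0.9], [0, 0, 0.98, 0, 0, 0, 1], [0, 0, 0.98, 0, 0, 0, 1], [0, 0, 0.98, 0, 0, 0, 1], [0, 0, -1, 0, 0, 0, 1], [0, 0, -4, 0, 0, 0, 1], [0, 0, -7.5, 0, 0, 0, 1], [0, 0, -10.5, 0, 0, 0, 1], [-3, 1.3, -11.1, 0, 0, 0, 1], [-6.5, 2.8, -11.1, 0, 0, 0, 1], [-10, 4.4, -11.1, 0, 0, 0, 1], [-12.2, 5.4, -11.1, 0, 0, 0, 1], [-12.2, 5.4, -11.1, 0, 0, 0, 1]]]'

```text
time_s: 10.78
ee_pos: [0.5321, 0.0121, 0.1707]
eef_rot: [3.141, 0.001, 1.57]
force: [0.5, 0.9, -0.7]
grip_width: 0.0938
```

```bash
python3 - <<'E'
from snap import *
o=ctrl.get_obs();print(o['ee_pos'],o['eef_rot'],o['joint_vel'].round(3))
c=snap('wrist','w5')
print(wrim(c,'green',(.479,.138)),wsaucer(c,'green',(.479,.138)),wrim(c,'red',(.53,.016),.092),wsaucer(c,'red',(.646,.0094)))
E
```

```text
[0.53211631 0.01211432 0.17074534] [3.14086702e+00 7.13391117e-04 1.56968077e+00] [ 0.073 -0.025  0.047  0.014 -0.003  0.076]
(array([0.47929384, 0.13727566, 0.02786963]), np.float64(0.00010844894613056674)) (array([0.47907468, 0.13805385, 0.05119372]), np.float64(0.00018029641865703957)) (array([0.52984142, 0.01574229, 0.02797983]), np.float64(7.408738337322239e-05)) (array([0.64695622, 0.009252  , 0.05108298]), np.float64(0.0005304946140191229))
```

View pics/w5.png

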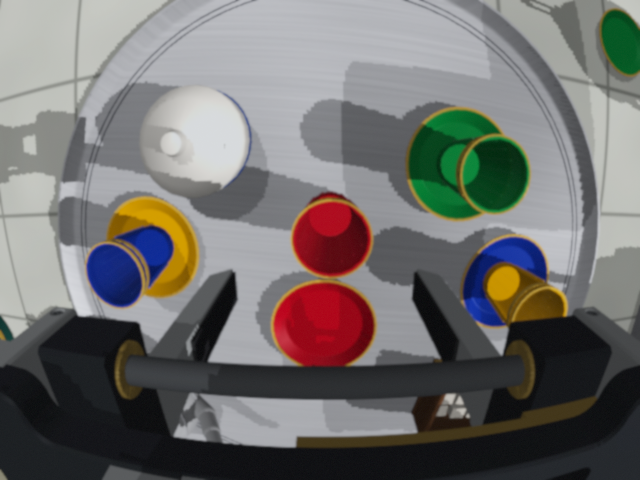

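```bash
python3 - <<'E'
from snap import *
o=ctrl.get_obs();print(o['ee_pos'],o['joint_vel'].round(3))
E
```

```text
[0.53136033 0.01393657 0.17063975] [ 0.054 -0.018  0.027  0.009  0.001  0.029]
```

>>> play_rows --steps '[[[0.18, -0.15, 1.5, 0, 0, 0, 1], [0.18, -0.15, 4.5, 0, 0, 0, 1], [0.18, -0.15, 7.5, 0, 0, 0, 1], [0.18, -0.15, 10, 0, 0, 0, 1], [0.18, -0.15, 11.5, 0, 0, 0, 1], [0.18, -0.15, 12.4, 0, 0, 0, 1], [0.18, -0.15, 12.65, 0, 0, 0, 1], [0.18, -0.15, 12.65, 0, 0, 0, 1], [0.18, -0.15, 12.65, 0, 0, 0, 0.6], [0.18, -0.15, 12.65, 0, 0, 0, 0.5], [0.18, -0.15, 12.65, 0, 0, 0, 0.4], [0.18, -0.15, 12.65, 0, 0, 0, 0.3], [0.18, -0.15, 12.65, 0, 0, 0, 0.3], [0.18, -0.15, 12.65, 0, 0, 0, 0.3], [0.18, -0.15, 12.65, 0, 0, 0, 0.3], [0.18, -0.15, 12.65, 0, 0, 0, 0.3]]]' --force 20

```text
time_s: 12.17
ee_pos: [0.53, 0.0158, 0.0444]
eef_rot: [3.141, 0.0, 1.57]
force: [0.3, 1.9, 2.9]
grip_width: 0.0583
```

>>> play_rows --steps '[[[0, 0, -0.5, 0, 0, 0, 0.3], [0, 0, -1.5, 0, 0, 0, 0.3], [0, 0, -3, 0, 0, 0, 0.3], [0, 0, -4.2, 0, 0, 0, 0.3], [0, 1, -4.5, 0, 0, 0, 0.3], [-0.2, 3, -4.5, 0, 0, 0, 0.3], [-0.3, 5, -4.5, 0, 0, 0, 0.3], [-0.4, 7, -4.5, 0, 0, 0, 0.3], [-0.5, 9, -4.5, 0, 0, 0, 0.3], [-0.6, 10.7, -4.2, 0, 0, 0, 0.3], [-0.65, 11.5, -3.5, 0, 0, 0, 0.3], [-0.65, 11.63, -2.5, 0, 0, 0, 0.3], [-0.65, 11.63, -1.7, 0, 0, 0, 0.3], [-0.65, 11.63, -1.5, 0, 0, 0, 0.3], [-0.65, 11.63, -1.5, 0, 0, 0, 0.3], [-0.65, 11.63, -1.5, 0, 0, 0, 0.3]]]'

```text
time_s: 13.5
ee_pos: [0.6459, 0.0093, 0.0597]
eef_rot: [3.141, 0.0, 1.57]
force: [-0.1, -0.1, -0.4]
grip_width: 0.058
```

```bash
python3 - <<'E'
from snap import *
ctrl.camera('side')
o=ctrl.get_obs();print(o['ee_pos'],o['joint_vel'].round(3))
E
```

```text
[0.64621266 0.00927712 0.06001034] [-0.002 -0.002 -0.008 -0.    -0.     0.   ]
```

>>> play_rows --steps '[[[0, 0, 0.4, 0, 0, 0, 0.3], [0, 0, 0.7, 0, 0, 0, 0.3], [0, 0, 0.9, 0, 0, 0, 0.3], [0, 0, 1.05, 0, 0, 0, 0.3], [0, 0, 1.05, 0, 0, 0, 0.3], [0, 0, 1.05, 0, 0, 0, 0.65], [0, 0, 1.05, 0, 0, 0, 0.75], [0, 0, 1.05, 0, 0, 0, 0.9], [0, 0, 1.05, 0, 0, 0, 1], [0, 0, 1.05, 0, 0, 0, 1], [0, 0, 1.05, 0, 0, 0, 1], [0, 0, -1, 0, 0, 0, 1], [0, 0, -4, 0, 0, 0, 1], [0, 0, -7.5, 0, 0, 0, 1], [0, 0, -10.5, 0, 0, 0, 1], [3, -0.7, -11, 0, 0, 0, 1], [7, -1.7, -11, 0, 0, 0, 1], [11, -2.6, -11, 0, 0, 0, 1], [15, -3.6, -11, 0, 0, 0, 1], [18, -4.3, -11, 0, 0, 0, 1]]]'

```text
time_s: 15.22
ee_pos: [0.6021, 0.1921, 0.1701]
eef_rot: [3.14, -0.0, 1.571]
force: [0.6, 0.3, 0.2]
grip_width: 0.0937
```

>>> play_rows --steps '[[[1, -0.2, 0, 0, 0, 0, 1], [1, -0.2, 0, 0, 0, 0, 1], [1, -0.2, 0, 0, 0, 0, 1], [1, -0.2, 0, 0, 0, 0, 1]]]'

```text
time_s: 15.55
ee_pos: [0.6005, 0.2007, 0.1701]
eef_rot: [3.14, 0.0, 1.57]
force: [0.8, 0.0, -0.2]
grip_width: 0.0942
```

```bash
python3 - <<'E'
from snap import *
c=snap('wrist','w6')
o=ctrl.get_obs();print(o['ee_pos'],o['joint_vel'].round(3))
print(wrim(c,'amber',(.6013,.1985)),wsaucer(c,'blue',(.6013,.2036)),wrim(c,'red',(.646,.009)),wsaucer(c,'red',(.646,.0094)))
E
```

```text
[0.6005795  0.20056541 0.17009869] [-0.003 -0.    -0.     0.002  0.     0.005]
(array([0.59180971, 0.20099278, 0.03745739]), np.float64(0.0009252426734350271)) (array([0.60075752, 0.2036593 , 0.05102622]), np.float64(0.000147380785852087)) (array([0.64779824, 0.00873332, 0.02701263]), np.float64(0.0011013257513990454)) (array([0.64654883, 0.00893199, 0.05073714]), np.float64(0.00020529686302035567))
```

View pics/w6.png

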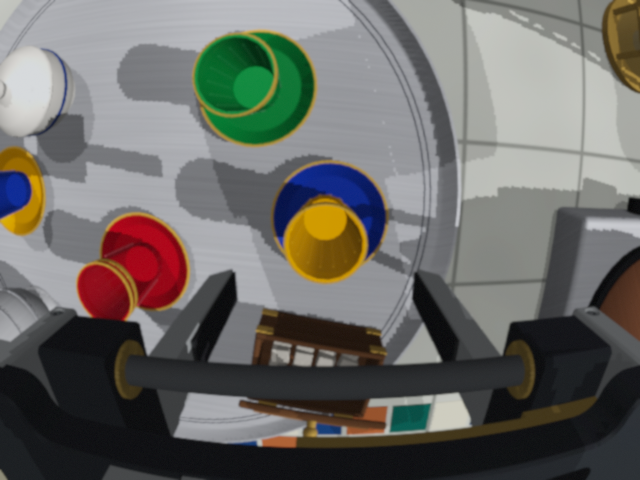

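```bash
python3 - <<'E'
from h import *
c=load('w6');h=wblob(c,'amber',(.601,.200),.097,.04)
for y in (235,245):
    p=h[h[:,1]>y];print(len(p),p.min(0),p.max(0),circ(wcast(c,p,.097)),circ(wcast(c,p,.097),.0288))
E
```

```text
20 [274 237] [377 283] (array([0.59262299, 0.20126642, 0.03677062]), np.float64(0.0008283951731521357)) (array([0.60144128, 0.20039285]), np.float64(0.003775861091039349))
19 [279 247] [377 283] (array([0.59345842, 0.20156871, 0.03606424]), np.float64(0.0007672719188830582)) (array([0.60151692, 0.20097133]), np.float64(0.0031519895960626333))
```

```bash
python3 - <<'E'
from h import *
c=load('w6');m=mask(c['frame'],'amber',120,30);m[:,:283]=0;m[:,369:]=0;m[:200]=0;m[290:]=0
m=cv2.morphologyEx(m,cv2.MORPH_OPEN,np.ones((7,7)))
h=cv2.convexHull(max(cv2.findContours(m,0,1)[0],key=cv2.contourArea))[:,0]
for y in (235,250):
    p=h[h[:,1]>y];print(len(p),p.min(0),p.max(0),circ(wcast(c,p,.097)),circ(wcast(c,p,.097),.0293))
E
```

```text
20 [284 236] [366 282] (array([0.60009635, 0.1998617 , 0.02998413]), np.float64(0.000338967266342786)) (array([0.60092954, 0.19988675]), np.float64(0.0004996766521462872))
18 [284 252] [366 282] (array([0.59950275, 0.19985104, 0.03044031]), np.float64(0.0002710330213362823)) (array([0.60094289, 0.19987883]), np.float64(0.000513455261050231))
```

>>> play_rows --steps '[[[-0.07, 0, 1.5, 0, 0, 0, 1], [-0.07, 0, 4.5, 0, 0, 0, 1], [-0.07, 0, 7.5, 0, 0, 0, 1], [-0.07, 0, 9.5, 0, 0, 0, 1], [-0.07, 0, 11, 0, 0, 0, 1], [-0.07, 0, 11.8, 0, 0, 0, 1], [-0.07, 0, 12.1, 0, 0, 0, 1], [-0.07, 0, 12.1, 0, 0, 0, 1], [-0.07, 0, 12.1, 0, 0, 0, 0.6], [-0.07, 0, 12.1, 0, 0, 0, 0.5], [-0.07, 0, 12.1, 0, 0, 0, 0.4], [-0.07, 0, 12.1, 0, 0, 0, 0.3], [-0.07, 0, 12.1, 0, 0, 0, 0.3], [-0.07, 0, 12.1, 0, 0, 0, 0.3], [-0.07, 0, 12.1, 0, 0, 0, 0.3], [-0.07, 0, 12.1, 0, 0, 0, 0.3]]]' --force 20

```text
time_s: 16.93
ee_pos: [0.6009, 0.2, 0.0494]
eef_rot: [3.14, -0.0, 1.57]
force: [0.1, 0.5, 1.9]
grip_width: 0.0579
```

>>> play_rows --steps '[[[0, 0, -0.5, 0, 0, 0, 0.3], [0, 0, -1.5, 0, 0, 0, 0.3], [0, 0, -3.5, 0, 0, 0, 0.3], [0, 0, -5.2, 0, 0, 0, 0.3], [-1, -0.4, -6, 0, 0, 0, 0.3], [-3, -1.2, -6, 0, 0, 0, 0.3], [-5.5, -2.2, -6, 0, 0, 0, 0.3], [-8, -3.2, -6, 0, 0, 0, 0.3], [-10.5, -4.1, -6, 0, 0, 0, 0.3], [-13, -5.1, -6, 0, 0, 0, 0.3], [-15.5, -6.1, -6, 0, 0, 0, 0.3], [-17.5, -6.9, -5.5, 0, 0, 0, 0.3], [-18.5, -7.3, -4, 0, 0, 0, 0.3], [-18.5, -7.3, -2.5, 0, 0, 0, 0.3], [-18.5, -7.3, -1.2, 0, 0, 0, 0.3], [-18.5, -7.3, -0.5, 0, 0, 0, 0.3], [-18.5, -7.3, -0.5, 0, 0, 0, 0.3], [-18.5, -7.3, -0.5, 0, 0, 0, 0.3]]]'

```text
time_s: 18.43
ee_pos: [0.5275, 0.015, 0.0545]
eef_rot: [3.14, -0.0, 1.57]
force: [-0.4, 0.1, -0.4]
grip_width: 0.0576
```

```bash
python3 - <<'E'
from snap import *
snap('side','sd7');snap('wrist','w7')
o=ctrl.get_obs();print(o['ee_pos'],o['joint_vel'].round(3),o['grip_width'])
E
```

```text
[0.52799226 0.01507108 0.05501367] [ 0.003 -0.003 -0.001  0.    -0.003  0.002] 0.05827750980907602
```

>>> play_rows --steps '[[[0, 0, 0.4, 0, 0, 0, 0.3], [0, 0, 0.7, 0, 0, 0, 0.3], [0, 0, 0.95, 0, 0, 0, 0.3], [0, 0, 1.08, 0, 0, 0, 0.3], [0, 0, 1.08, 0, 0, 0, 0.3], [0, 0, 1.08, 0, 0, 0, 0.65], [0, 0, 1.08, 0, 0, 0, 0.75], [0, 0, 1.08, 0, 0, 0, 0.9], [0, 0, 1.08, 0, 0, 0, 1], [0, 0, 1.08, 0, 0, 0, 1], [0, 0, 1.08, 0, 0, 0, 1], [0, 0, -1, 0, 0, 0, 1], [0, 0, -4, 0, 0, 0, 1], [0, 0, -7.5, 0, 0, 0, 1], [0, 0, -10.5, 0, 0, 0, 1], [-3, 0.6, -11.5, 0, 0, 0, 1], [-7, 1.3, -11.5, 0, 0, 0, 1], [-11, 2, -11.5, 0, 0, 0, 1], [-15, 2.8, -11.5, 0, 0, 0, 1], [-17, 3.2, -11.5, 0, 0, 0, 1]]]'

```text
time_s: 20.2
ee_pos: [0.5596, -0.1588, 0.1701]
eef_rot: [3.138, 0.0, 1.568]
force: [-0.6, 1.1, 0.3]
grip_width: 0.0942
```

>>> play_rows --steps '[[[-1, 0.2, 0, 0, 0, 0, 1], [-1, 0.2, 0, 0, 0, 0, 1], [-1, 0.2, 0, 0, 0, 0, 1], [-1, 0.2, 0, 0, 0, 0, 1]]]'

```text
time_s: 20.53
ee_pos: [0.5615, -0.1675, 0.1701]
eef_rot: [3.139, 0.0, 1.569]
force: [0.4, -0.6, -0.1]
grip_width: 0.0938
```

```bash
python3 - <<'E'
from snap import *
c=snap('wrist','w8')
o=ctrl.get_obs();print(o['ee_pos'],o['joint_vel'].round(3))
print(wrim(c,'blue',(.5615,-.1665)),wsaucer(c,'amber',(.5623,-.1675)),wrim(c,'amber',(.528,.015),.092))
E
```

```text
[ 0.56154285 -0.16738758  0.17018624] [ 0.002 -0.002 -0.002 -0.002 -0.    -0.003]
(array([ 0.56022661, -0.16478215,  0.02776584]), np.float64(9.568870868281695e-05)) (array([ 0.56218632, -0.16770511,  0.05413536]), np.float64(0.0003340093346907372)) (array([0.50380746, 0.01266747, 0.05224617]), np.float64(0.001548738606232757))
```

View pics/w8.png

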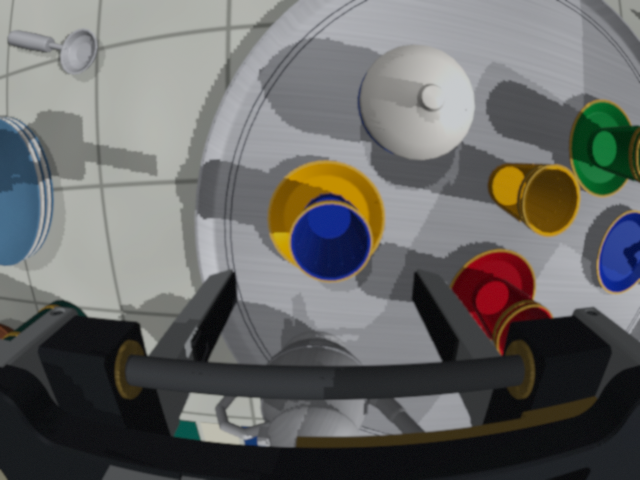

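>>> play_rows --steps '[[[0.26, -0.13, 1.5, 0, 0, 0, 1], [0.26, -0.13, 4.5, 0, 0, 0, 1], [0.26, -0.13, 7.5, 0, 0, 0, 1], [0.26, -0.13, 9.5, 0, 0, 0, 1], [0.26, -0.13, 11, 0, 0, 0, 1], [0.26, -0.13, 11.8, 0, 0, 0, 1], [0.26, -0.13, 12.1, 0, 0, 0, 1], [0.26, -0.13, 12.1, 0, 0, 0, 1], [0.26, -0.13, 12.1, 0, 0, 0, 0.6], [0.26, -0.13, 12.1, 0, 0, 0, 0.5], [0.26, -0.13, 12.1, 0, 0, 0, 0.4], [0.26, -0.13, 12.1, 0, 0, 0, 0.3], [0.26, -0.13, 12.1, 0, 0, 0, 0.3], [0.26, -0.13, 12.1, 0, 0, 0, 0.3], [0.26, -0.13, 12.1, 0, 0, 0, 0.3], [0.26, -0.13, 12.1, 0, 0, 0, 0.3]]]' --force 20

```text
time_s: 21.92
ee_pos: [0.5608, -0.1648, 0.0494]
eef_rot: [3.138, 0.0, 1.569]
force: [0.1, 2.2, 2.3]
grip_width: 0.0585
```

>>> play_rows --steps '[[[0, 0, -0.5, 0, 0, 0, 0.3], [0, 0, -1.5, 0, 0, 0, 0.3], [0, 0, -3.5, 0, 0, 0, 0.3], [0, 0, -6, 0, 0, 0, 0.3], [0, 0, -8.5, 0, 0, 0, 0.3], [0, 0, -10.5, 0, 0, 0, 0.3], [0.5, 0, -11.5, 0, 0, 0, 0.3], [2, 0.2, -12, 0, 0, 0, 0.3], [4.5, 0.5, -12, 0, 0, 0, 0.3], [7.5, 0.8, -12, 0, 0, 0, 0.3], [10.5, 1.1, -12, 0, 0, 0, 0.3], [13.5, 1.5, -12, 0, 0, 0, 0.3], [16.5, 1.8, -12, 0, 0, 0, 0.3], [19.5, 2.1, -12, 0, 0, 0, 0.3], [22.5, 2.5, -12, 0, 0, 0, 0.3], [25.5, 2.8, -12, 0, 0, 0, 0.3], [28.5, 3.1, -12, 0, 0, 0, 0.3], [31, 3.4, -12, 0, 0, 0, 0.3], [33, 3.6, -12, 0, 0, 0, 0.3], [34, 3.7, -12, 0, 0, 0, 0.3]]]'

```text
time_s: 23.58
ee_pos: [0.5973, 0.1777, 0.1691]
eef_rot: [3.139, 0.0, 1.571]
force: [-0.0, 0.0, -1.2]
grip_width: 0.0584
```

>>> play_rows --steps '[[[0, 0, 0, 0, 0, 0, 0.3], [0, 0, 0, 0, 0, 0, 0.3]]]'

```text
time_s: 23.75
ee_pos: [0.597, 0.1777, 0.1688]
eef_rot: [3.14, 0.001, 1.572]
force: [0.2, -0.3, -1.7]
grip_width: 0.0583
```

Remaining: dy +2.6, dx +0.43, and down 10.9 to hover 1 cm above.

>>> play_rows --steps '[[[1, 0.2, 0.5, 0, 0, 0, 0.3], [2, 0.35, 2, 0, 0, 0, 0.3], [2.6, 0.43, 4, 0, 0, 0, 0.3], [2.6, 0.43, 6.5, 0, 0, 0, 0.3], [2.6, 0.43, 8.5, 0, 0, 0, 0.3], [2.6, 0.43, 10, 0, 0, 0, 0.3], [2.6, 0.43, 10.8, 0, 0, 0, 0.3], [2.6, 0.43, 10.9, 0, 0, 0, 0.3], [2.6, 0.43, 10.9, 0, 0, 0, 0.3], [2.6, 0.43, 10.9, 0, 0, 0, 0.3]]]'

```text
time_s: 24.58
ee_pos: [0.602, 0.2038, 0.0606]
eef_rot: [3.138, 0.0, 1.572]
force: [0.2, 0.1, -2.1]
grip_width: 0.058
```

```bash
python3 - <<'E'
from snap import *
c=snap('wrist','w9')
o=ctrl.get_obs();print(o['ee_pos'],o['joint_vel'].round(3),o['grip_width'],o['force'])
E
```

```text
[0.60204541 0.20380708 0.06078816] [ 0.001 -0.002  0.     0.001 -0.    -0.001] 0.05808766778950267 [ 0.75491365  0.1070358  -1.95169782]
```

>>> play_rows --steps '[[[0, -0.05, 0.4, 0, 0, 0, 0.3], [0, -0.05, 0.8, 0, 0, 0, 0.3], [0, -0.05, 1.05, 0, 0, 0, 0.3], [0, -0.05, 1.14, 0, 0, 0, 0.3], [0, -0.05, 1.14, 0, 0, 0, 0.3], [0, -0.05, 1.14, 0, 0, 0, 0.65], [0, -0.05, 1.14, 0, 0, 0, 0.75], [0, -0.05, 1.14, 0, 0, 0, 0.9], [0, -0.05, 1.14, 0, 0, 0, 1], [0, -0.05, 1.14, 0, 0, 0, 1], [0, -0.05, 1.14, 0, 0, 0, 1], [0, 0, -1, 0, 0, 0, 1], [0, 0, -4, 0, 0, 0, 1], [0, 0, -7.5, 0, 0, 0, 1], [0, 0, -10.5, 0, 0, 0, 1], [-3, -1.2, -11, 0, 0, 0, 1], [-7, -2.8, -11, 0, 0, 0, 1], [-11, -4.3, -11, 0, 0, 0, 1], [-15, -5.9, -11, 0, 0, 0, 1], [-18, -7.1, -11, 0, 0, 0, 1]]]'

```text
time_s: 26.3
ee_pos: [0.5296, 0.0219, 0.1707]
eef_rot: [3.138, 0.0, 1.572]
force: [0.4, -1.0, -0.9]
grip_width: 0.094
```

>>> play_rows --steps '[[[-0.9, -0.3, 0, 0, 0, 0, 1], [-0.9, -0.3, 0, 0, 0, 0, 1], [-0.9, -0.3, 0, 0, 0, 0, 1], [-0.9, -0.3, 0, 0, 0, 0, 1]]]'

```text
time_s: 26.63
ee_pos: [0.5271, 0.0139, 0.1707]
eef_rot: [3.137, -0.0, 1.573]
force: [0.3, 0.4, 0.1]
grip_width: 0.0937
```

```bash
python3 - <<'E'
from snap import *
c=snap('wrist','w10')
o=ctrl.get_obs();print(o['ee_pos'],o['joint_vel'].round(3))
for f in (lambda:wrim(c,'blue',(.601,.2036)),lambda:wsaucer(c,'amber',(.562,-.1677)),lambda:wrim(c,'amber',(.528,.015),.092),lambda:circ(wcast(c,wblob(c,'amber',(.528,.015),.092,.036),.092)),lambda:wsaucer(c,'blue',(.601,.2036))):
    try: print(f())
    except Exception as e: print(e)
E
```

```text
[0.52707995 0.01403339 0.17059666] [ 0.004  0.001  0.002 -0.001 -0.001 -0.004]
(array([0.60068017, 0.20438647, 0.02647685]), np.float64(0.0020650612290367453))
(array([ 0.56191182, -0.16787894,  0.05427272]), np.float64(0.0002592725679814354))
(array([0.52811078, 0.01482297, 0.02940155]), np.float64(0.00023395307354108735))
(array([0.52643011, 0.01463923, 0.03036626]), np.float64(0.0014181023785505371))
(array([0.60080353, 0.20391817, 0.05048715]), np.float64(0.0005790328134009076))
```

View pics/w10.png

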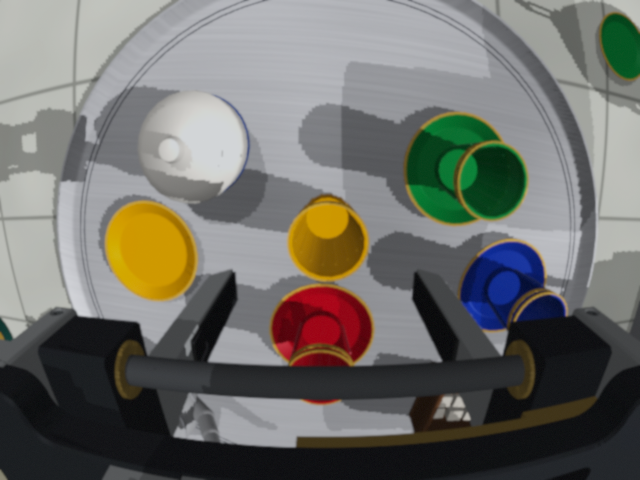

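Blue is on its saucer. Amber is at (0.528, 0.0148), so I grasp it next.

>>> play_rows --steps '[[[0.08, 0.1, 1.5, 0, 0, 0, 1], [0.08, 0.1, 4.5, 0, 0, 0, 1], [0.08, 0.1, 7.5, 0, 0, 0, 1], [0.08, 0.1, 10, 0, 0, 0, 1], [0.08, 0.1, 11.5, 0, 0, 0, 1], [0.08, 0.1, 12.4, 0, 0, 0, 1], [0.08, 0.1, 12.65, 0, 0, 0, 1], [0.08, 0.1, 12.65, 0, 0, 0, 1], [0.08, 0.1, 12.65, 0, 0, 0, 0.6], [0.08, 0.1, 12.65, 0, 0, 0, 0.5], [0.08, 0.1, 12.65, 0, 0, 0, 0.4], [0.08, 0.1, 12.65, 0, 0, 0, 0.3], [0.08, 0.1, 12.65, 0, 0, 0, 0.3], [0.08, 0.1, 12.65, 0, 0, 0, 0.3], [0.08, 0.1, 12.65, 0, 0, 0, 0.3], [0.08, 0.1, 12.65, 0, 0, 0, 0.3]]]' --force 20

```text
time_s: 28.02
ee_pos: [0.5287, 0.0149, 0.0443]
eef_rot: [3.137, -0.0, 1.573]
force: [-0.4, 1.5, 2.8]
grip_width: 0.058
```

>>> play_rows --steps '[[[0, 0, -0.5, 0, 0, 0, 0.3], [0, 0, -1.5, 0, 0, 0, 0.3], [0, 0, -3.5, 0, 0, 0, 0.3], [0, 0, -6, 0, 0, 0, 0.3], [0, 0, -8.5, 0, 0, 0, 0.3], [0, 0, -10.5, 0, 0, 0, 0.3], [-1, 0.2, -11.5, 0, 0, 0, 0.3], [-3.5, 0.6, -11.5, 0, 0, 0, 0.3], [-6.5, 1.2, -11.5, 0, 0, 0, 0.3], [-9.5, 1.8, -11.5, 0, 0, 0, 0.3], [-12.5, 2.3, -11.5, 0, 0, 0, 0.3], [-15.5, 2.9, -11.5, 0, 0, 0, 0.3], [-17.5, 3.2, -11.3, 0, 0, 0, 0.3], [-18.27, 3.4, -10, 0, 0, 0, 0.3], [-18.27, 3.4, -7.5, 0, 0, 0, 0.3], [-18.27, 3.4, -5, 0, 0, 0, 0.3], [-18.27, 3.4, -3, 0, 0, 0, 0.3], [-18.27, 3.4, -1.8, 0, 0, 0, 0.3], [-18.27, 3.4, -1.5, 0, 0, 0, 0.3], [-18.27, 3.4, -1.5, 0, 0, 0, 0.3]]]'

```text
time_s: 29.68
ee_pos: [0.5628, -0.1675, 0.0588]
eef_rot: [3.138, -0.001, 1.573]
force: [0.4, -0.0, -1.5]
grip_width: 0.0578
```

```bash
python3 - <<'E'
from snap import *
c=snap('wrist','w11');ctrl.camera('side')
o=ctrl.get_obs();print(o['ee_pos'],o['joint_vel'].round(3),o['grip_width'],o['force'])
E
```

```text
[ 0.56358465 -0.1678144   0.06049531] [-0.001 -0.01  -0.006 -0.001  0.001  0.001] 0.05759960926338457 [-0.12312738  0.1620451  -0.30122297]
```

>>> play_rows --steps '[[[0, -0.1, 0.4, 0, 0, 0, 0.3], [0, -0.1, 0.8, 0, 0, 0, 0.3], [0, -0.1, 1.02, 0, 0, 0, 0.3], [0, -0.1, 1.12, 0, 0, 0, 0.3], [0, -0.1, 1.12, 0, 0, 0, 0.3], [0, -0.1, 1.12, 0, 0, 0, 0.65], [0, -0.1, 1.12, 0, 0, 0, 0.75], [0, -0.1, 1.12, 0, 0, 0, 0.9], [0, -0.1, 1.12, 0, 0, 0, 1], [0, -0.1, 1.12, 0, 0, 0, 1], [0, -0.1, 1.12, 0, 0, 0, 1], [0, 0, -1, 0, 0, 0, 1], [0, 0, -4, 0, 0, 0, 1], [0, 0, -7.5, 0, 0, 0, 1], [0, 0, -11, 0, 0, 0, 1], [3, -0.7, -13, 0, 0, 0, 1], [7, -2, -14, 0, 0, 0, 1], [11, -3, -14, 0, 0, 0, 1], [15, -4.5, -14, 0, 0, 0, 1], [16.5, -5, -14, 0, 0, 0, 1]]]'

```text
time_s: 31.45
ee_pos: [0.5109, 0.0005, 0.2005]
eef_rot: [3.135, -0.0, 1.575]
force: [1.0, -0.4, 0.7]
grip_width: 0.0943
```

>>> play_rows --steps '[[[0, -3, -1, 0, 0, 0, 1], [0, -5, -1, 0, 0, 0, 1], [0, -5, -1, 0, 0, 0, 1], [0, -5, -1, 0, 0, 0, 1], [0, -5, -1, 0, 0, 0, 1]]]'

```text
time_s: 31.87
ee_pos: [0.4614, 0.0002, 0.2104]
eef_rot: [3.135, -0.0, 1.575]
force: [0.3, -0.2, -0.3]
grip_width: 0.0937
```

```bash
python3 - <<'E'
from snap import *
c=snap('wrist','w12');b=snap('side','sd12');s=snap('scene','s12')
o=ctrl.get_obs();print(o['time_s'],o['ee_pos'],o['joint_vel'].round(3))
S={'green':(.479,.138),'red':(.6465,.009),'amber':(.562,-.168),'blue':(.6008,.2037)}
for k,g in S.items():
    # foot disc check needs the picture; rim by far-edge arc in each fixed camera
    r=[v.round(4).tolist() for v,e in rim([s,b],k,g)]
    print(k,'wrist',wrim(c,k,g)[0].round(4),wsaucer(c,k,g)[0].round(4),'scene/side',r)
cv2.imwrite('pics/f.png',np.hstack([cv2.resize(c['frame'],(400,300)),cv2.resize(b['frame'][150:390,220:540],(400,300))]))
E
```

```text
32.0167 [4.61312976e-01 1.05548607e-04 2.09949553e-01] [ 0.001 -0.     0.004  0.003 -0.002  0.   ]
green wrist [0.4796 0.1371 0.0276] [0.4792 0.138  0.051 ] scene/side [[0.4851, 0.1395], [0.4751, 0.125], [0.4819, 0.1289]]
red wrist [0.6466 0.0089 0.0278] [0.6428 0.0095 0.0476] scene/side [[0.6511, 0.0124], [0.6446, 0.0022], [0.6486, 0.0043]]
amber wrist [ 0.5684 -0.1805  0.0207] [ 0.5742 -0.1711  0.0649] scene/side [[0.5651, -0.1646], [0.5614, -0.1704], [0.5638, -0.1686]]
blue wrist [0.5705 0.173  0.009 ] [0.5904 0.2069 0.0418] scene/side [[0.6065, 0.2069], [0.597, 0.1901], [0.6069, 0.2051]]
```

View pics/f.png

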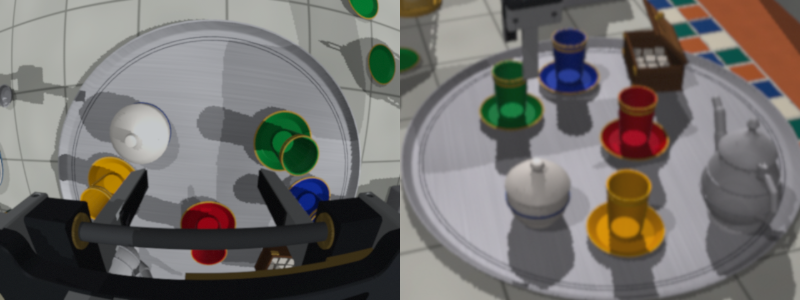

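```bash
python3 -c "
from station import ctrl
print(ctrl.hand_in())"
```

```text
the job is handed in; nothing more can be done
None
```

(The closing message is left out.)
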